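Balance a microscope boom on the fulcrum edge

ROBOT

A 6-joint arm with a two-finger parallel gripper is mounted at the origin on the work surface. World frame = base frame: x ahead of the robot, y to its left, z up, the work surface at z = 0. Lengths are in m, angles in rad, forces in N, time in s.
With the tool pointing down it reaches from about 0.35 to 0.725 m from the base axis. Payload 6 kg.
Tool frame: the origin (TCP) lies between the finger pads; the fingertips stand 14 mm ahead of it and the grasp point (between the pads) lies 5 mm behind it; z points along the fingers, y is the line along which they close (so a half turn about z gives the same grasp; the last joint's range is limited). The gripper opens to 85 mm and grips with 20 to 120 N. Pads are 22 mm wide; open, the fingers measure 114 mm over their backs; the gripper's body (76 mm by 85 mm) begins 54 mm behind the grasp point. The pads swing forward as they close: fully open they stand 13 mm farther back than shut.
Start: joints at [-1.003, 0.04, 0.085, 0, -1.615, -0.334], TCP at [0.139, -0.584, 0.245] pointing down, gripper open.
Joint ranges: [-2.56, 2.56], [-1.29, 2.01], [-1.08, 1.49], [-3.29, 1.98], [-2.81, -0.18], [-2.99, 2.99]. Speed limits (rad/s): [2.57, 2.57, 3.01, 3.14, 3.14, 3.14].

INTERFACE

Orientations are given as a unit quaternion [x, y, z, w].
In Python, from bench import ctrl gives the robot as it stands.
- The arm moves only by the tool send_rows, never from a script. Its argument "deltas" is a list that holds one entry, the list of rows, each a list of 7 numbers: the turn, a rotation vector about the tool's x, y, z in rad, then the shift along the tool's x, y, z in mm, then the opening, from -1 (shut) to 1 (fully open). In form: [[[rx, ry, rz, tx, ty, tz, hand], ...]]. A call has 1 to 10 rows; each row shifts and turns the commanded pose from where the row before left it, along the tool's axes as they then stand; what a row does not reach is not made up. A row lasts 1/10 s, in which the tool goes at most 50 mm and 8.59 degrees, less where a joint would pass 70% of its speed; a pose out of reach is approached as far as the arm can. A call is refused whole if a number of a shift passes 50 or a number of a turn 0.15, either way. A call with a gripper value outside its range is refused whole. The fingers move at their own pace and stop on an object; "squeeze" is the grip in N (left out, the last holds). Time passes only in rows, so rows that do not move let the fingers close. It gives the time, the measured TCP pose, the force, the opening and the grip force at its end, in the units of the state.
- ctrl.get_obs(): the state, without advancing time (a new reading comes with each control period).
- ctrl.camera(name): name is "scene" or "top"; returns the picture (400x640x3 uint8, red, green, blue); there is no depth.
- ctrl.calibration(name): a dict with "fx", "fy", "cx", "cy" (pixels), "rvec" (rotation vector, rad) and "tvec" (3), from world to camera coordinates, as OpenCV has them. Camera axes: x right, y down, z forward; pixel columns grow to the right and rows downward; lengths in m; the calibration is good to about 2 mm. A picture is of the moment at which its call begins. calibration takes no time and is no camera call.
- ctrl.close_job(): hands the job in; it is judged then, once.
The state is a dict: "time": time; "joint_pos": joint angles; "joint_velocities": joint speeds; "joint_efforts": joint torques, N m; "tool_pos": TCP position; "eef_rot": TCP orientation; "force": force on the tool from outside, world axes, zero at the start; "wrist_torque": the same for the moment, N m; "width": opening from 0.0 (shut) to 1.0 (fully open); "finger_force": force on a finger pad.
Only numpy, scipy, OpenCV 4.12 (cv2) and the standard library are available. Lean on these libraries where they do the work, as an engineer would, in place of code of your own. Each camera call takes 0.05 s, during which the arm holds its last target. There are 200 camera calls.

TASK

Take the microscope boom from its rack and find its balance point: lay it upright and square across the sprung fulcrum edge of the balance stand and shift it lengthwise, feeling which end is heavy, until it stays level on the edge alone when you let go. Go gently: never press the edge down to its stop, never let the boom tip or drop, and leave the other things on the bench alone.

Things in the scene. Friction and masses are not known exactly. Their poses are not given: they have to be found in the camera images.
- boom_mid (a point): centre of the microscope boom: straight aluminium bar 340 mm long (its x axis), 20 wide (y), 40 high (z up); this point is the middle of the bar, its flat smooth underside 20 mm below. A 12 mm black cap closes the -x end; a white holder ring 54 mm across, its middle 196 mm from this point, sits at the +x end. Nothing reaches below the underside
- boom: the boom as a body, same origin and axes as boom_mid. It weighs 0.5 to 0.6 kg. An unseen steel ballast is fixed somewhere inside, so its balance point lies up to 50 mm either side of the middle along x and can only be felt. A grip of 60 N or more on its sides holds it without slipping
- rack: low fixed rack where the boom starts: base 280 (x) x 90 x 8 mm, two notched black uprights 115 mm either side of its middle. The boom lies along its x axis, underside 30 mm above the bench, in 26 mm wide notches whose cheeks reach 44 mm above the bench. Origin on the bench under the middle. Between the uprights there is room for fingers
- stand: fixed balance stand: dark foot 100 (x) x 120 (y) x 16 mm, a white block 40 x 70 mm up to 50 mm above the bench, and out of it the steel edge. Origin on the bench under the middle of the edge. The edge runs along the stand's y axis; the boom goes along the stand's x axis, either end first
- edge_top (a point): middle of the flat top of the fulcrum edge, a polished, slippery blade 10 mm wide (stand's x) and 56 mm long (y), 85 mm above the bench when unloaded. It rides on a spring of 1 N per mm and can sink straight down 12 mm to its stop; the boom's weight alone sinks it 5 to 6 mm. The boom stays level only if its balance point is within 5 mm of the blade's middle
- edge (a joint): how far the fulcrum edge has sunk against its spring, m: 0.0006 unloaded, 0.012 at its stop
- dish: bystander: shut clear dish, 80 mm across, 16 mm high; origin at the middle of its underside
- jar: bystander: small lidded jar, 42 mm across, 50 mm high; origin at the middle of its underside
- vial: bystander: small vial, 32 mm across, 55 mm high; origin at the middle of its underside
- slidebox: bystander: flat grey box, 90 x 170 x 30 mm; origin at the middle of its underside
- tweezers: bystander: steel tweezers, 125 mm long, lying flat; origin at the middle of its underside
- phone: bystander: black phone, 150 x 74 x 10 mm; origin at the middle of its underside
- driver: bystander: screwdriver, 170 mm long, lying; origin at the middle of its underside
There are look-alikes about, which are no part of the job. Of the things that look like the stand, the largest one is meant.

How it is judged:
By the outcome, as a careful person would: the job done as asked, in the order asked, and still so for the second after the job is handed in, with the robot touching nothing.
It also fails if it takes over 70 s, if anything falls off the work surface, if the arm or the gripper's body presses on something with over 40 N, if the wrist force passes 120 N, or if a joint passes its speed limit or range.

## Working session

There is one attempt and no reset: what is moved stays moved. The work goes in short steps, Python scripts to look and compute and a tool call to move; the robot and the scene stay as the last step left them, time stands still between calls to the robot, and variables do not carry over. Pictures are saved under pics/ and viewed, at most 10 in all, crops included, and the job is handed in when it is done.

Besides the shell and the picture viewer there is one more tool, called as name(argument=value, ...), one argument or row to a line, values as JSON. send_rows: Moves the arm, as the interface text tells. Its arguments: {"type":"object","properties":{"deltas":{"type":"array"},"squeeze":{"type":"number"}},"required":["deltas"]}

```bash
ls; mkdir -p pics; python3 - <<'E'
from bench import ctrl
import cv2
for n in("scene","top"):
    cv2.imwrite(f"pics/{n}0.png",ctrl.camera(n)[:,:,::-1]); print(n,ctrl.calibration(n))
o=ctrl.get_obs(); print(o)
E
```

```text
pics
scene {'fx': 386.17097393930874, 'fy': 386.17097393930874, 'cx': 319.83978254192783, 'cy': 200.0783446247854, 'rvec': array([ 1.91926562,  1.55372699, -0.6571531 ]), 'tvec': array([-0.10015902, -0.3004151 ,  1.57257594])}
top {'fx': 420.12561512501475, 'fy': 420.12561512501475, 'cx': 315.5855279571312, 'cy': 194.34148805096225, 'rvec': array([ 2.16165518, -2.15954209,  0.0948399 ]), 'tvec': array([0.01728984, 0.50772723, 1.06974098])}
{'time': 0.1, 'joint_pos': array([-1.00328207e+00,  4.07650809e-02,  8.39150049e-02, -3.97539585e-04,
       -1.61550480e+00, -3.33701178e-01]), 'joint_velocities': array([ 5.11949026e-04,  3.60206152e-05,  5.02009527e-04, -6.56713769e-04,
       -5.05329677e-04, -6.75266788e-04]), 'joint_efforts': array([-5.77797808e-03, -3.69345403e+01,  3.48281085e+01,  6.95175558e+00,
       -4.53371380e-03, -2.28107035e-05]), 'tool_pos': array([ 0.1390207 , -0.58339282,  0.24437564]), 'eef_rot': array([-1.16649056e-01,  9.93172871e-01,  7.87972577e-04, -1.60627421e-04]), 'force': array([-0.38495086,  0.16973005, -0.01549252]), 'wrist_torque': array([-0.03719606,  0.03944863, -0.04483231]), 'finger_force': 0.0, 'width': 0.9987934229456255}
```

View pics/scene0.png

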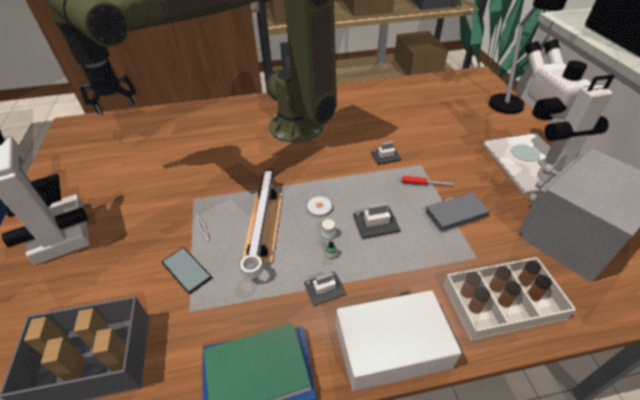

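View pics/top0.png

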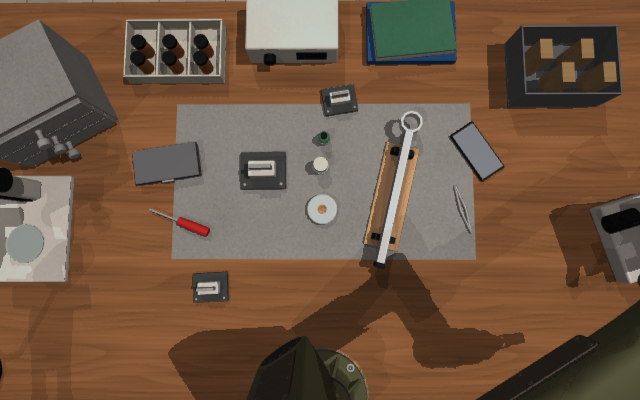

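The scene view shows the boom on its rack at about (260,215) and the largest stand at (377,220). In the top view the ring is at (412,121), the cap at (381,262) and the large stand's foot at (262,170). Next I'll zoom in on the top view to measure.

```bash
python3 - <<'E'
import cv2,numpy as np
t=cv2.imread("pics/top0.png")
a=cv2.resize(t[145:197,232:295],None,fx=6,fy=6,interpolation=cv2.INTER_CUBIC)
b=cv2.resize(t[105:275,360:430],None,fx=3.5,fy=3.5,interpolation=cv2.INTER_CUBIC)
c=np.zeros((600,640,3),np.uint8);c[:a.shape[0],:a.shape[1]]=a;c[:b.shape[0],390:390+b.shape[1]]=b[:, :250]
cv2.imwrite("pics/crop.png",c)
E
cat > h.py <<'E'
import numpy as np,cv2
from bench import ctrl
def ray(n,px,z):
    c=ctrl.calibration(n);R=cv2.Rodrigues(c["rvec"])[0];C=-R.T@c["tvec"]
    K=np.array([[c["fx"],0,c["cx"]],[0,c["fy"],c["cy"]],[0,0,1]])
    out=[]
    for p in np.atleast_2d(px):
        d=R.T@np.linalg.solve(K,[p[0],p[1],1.]);out.append(C+d*(z-C[2])/d[2])
    return np.array(out)
def proj(n,P):
    c=ctrl.calibration(n);K=np.array([[c["fx"],0,c["cx"]],[0,c["fy"],c["cy"]],[0,0,1]])
    return cv2.projectPoints(np.atleast_2d(np.array(P,float)),c["rvec"],c["tvec"],K,None)[0][:,0]
E
```

```text
(no output)
```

View pics/crop.png

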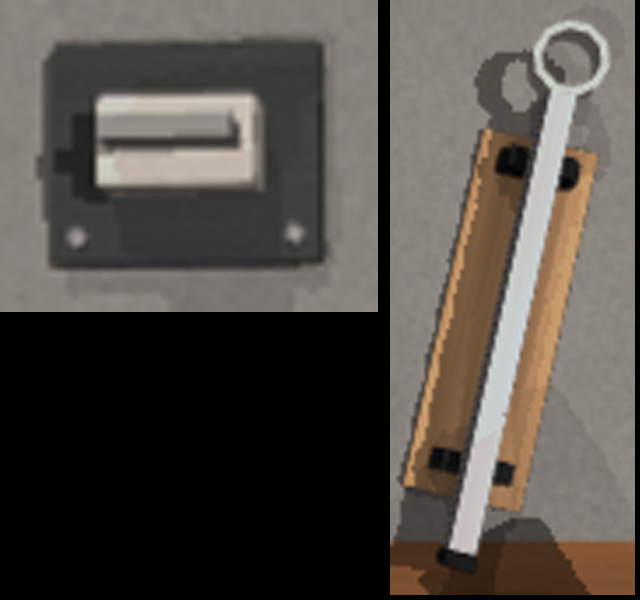

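```bash
python3 - <<'E'
from h import *
A=lambda p:(np.array(p)+.5)/6-.5+[232,145]
B=lambda p:(np.array(p)-[390,0]+.5)/3.5-.5+[360,105]
c=ctrl.calibration("top");R=cv2.Rodrigues(c["rvec"])[0];print("cam",-R.T@c["tvec"])
print("foot",(f:=ray("top",A([(43,43),(324,40),(326,264),(49,268)]),.016)).round(4).tolist(),f.mean(0))
print("block",(f:=ray("top",A([(97,93),(256,93),(254,187),(97,187)]),.05)).round(4).tolist(),f.mean(0))
print("blade",(f:=ray("top",A([(97,112),(234,112),(234,138),(97,138)]),.085)).round(4).tolist(),f.mean(0))
r=ray("top",B((571,58)),.07)[0];print("ring",r)
e=ray("top",B([(550,88),(577,92),(448,548),(480,553)]),.07);print("bar",e.round(4).tolist())
t=(e[0]+e[1])/2;b=(e[2]+e[3])/2;d=t-b;print("ang",np.degrees(np.arctan2(d[1],d[0])), np.linalg.norm(d))
ce=ray("top",B((457,562)),.07)[0];print("cap",ce,np.linalg.norm(r-ce),np.degrees(np.arctan2(*(r-ce)[[1,0]])))
print("ups",ray("top",B([(512,162),(568,174),(445,460),(505,473)]),.044).round(4).tolist())
print("others",ray("top",[(320,165),(324,138),(322,209),(290,63),(340,115),(246,63),(338,63)],.05).round(3).tolist())
E
```

```text
cam [3.94285271e-01 2.70871781e-04 1.11667842e+00]
foot [[0.6231, 0.2234, 0.016], [0.6243, 0.0982, 0.016], [0.5241, 0.0964, 0.016], [0.5223, 0.2186, 0.016]] [0.57344778 0.15912036 0.016     ]
block [[0.5942, 0.1927, 0.05], [0.5941, 0.1242, 0.05], [0.5533, 0.1246, 0.05], [0.5533, 0.192, 0.05]] [0.57369806 0.15834954 0.05      ]
blade [[0.5796, 0.1862, 0.085], [0.5795, 0.1292, 0.085], [0.5686, 0.129, 0.085], [0.5686, 0.186, 0.085]] [0.57408532 0.15762631 0.085     ]
ring [ 0.6901043  -0.22604913  0.07      ]
bar [[0.6679, -0.2104, 0.07], [0.6649, -0.2298, 0.07], [0.3379, -0.1323, 0.07], [0.3345, -0.1547, 0.07]]
ang -13.066054827267479 0.33896310569511795
cap [ 0.32819523 -0.13847399  0.07      ] 0.3723541056614578 -13.60300903647106
ups [[0.6189, -0.1865, 0.044], [0.6098, -0.2276, 0.044], [0.3995, -0.1342, 0.044], [0.3903, -0.1774, 0.044]]
others [[0.581, 0.006, 0.05], [0.652, -0.004, 0.05], [0.468, 0.001, 0.05], [0.854, 0.086, 0.05], [0.713, -0.046, 0.05], [0.855, 0.202, 0.05], [0.853, -0.041, 0.05]]
```

send_rows(
  deltas=[
    [[0,0,0.0932,0,0,0,1],[0,0,0.0932,0,0,0,1],[0,0,0.0932,0,0,0,1],[0,0,0.0932,0,0,0,1],[0,0,0.0932,0,0,0,1],[0,0,0,-14.5,26.5,0,1],[0,0,0,-14.5,26.5,0,1],[0,0,0,-14.5,26.5,0,1],[0,0,0,-14.5,26.5,0,1],[0,0,0,-14.5,26.5,0,1]],
  ],
)

```text
time: 1.1
tool_pos: [0.2406, -0.4703, 0.2448]
eef_rot: [0.116, 0.993, 0.0, -0.0]
force: [0.9, 0.5, -0.4]
width: 1.003
finger_force: 0.0
```

send_rows(
  deltas=[
    [[0,0,0,-14.5,26.5,0,1],[0,0,0,-14.5,26.5,0,1],[0,0,0,-14.5,26.5,0,1],[0,0,0,-14.5,26.5,0,1],[0,0,0,-14.5,26.5,0,1],[0,0,0,-14.5,26.5,0,1],[0,0,0,-14.5,26.5,0,1],[0,0,0,-14.5,26.5,0,1],[0,0,0,-14.5,26.5,0,1],[0,0,0,-14.5,26.5,0,1]],
  ],
)

```text
time: 2.1
tool_pos: [0.4427, -0.2457, 0.2449]
eef_rot: [0.116, 0.993, 0.0, -0.0]
force: [0.2, -0.4, 0.2]
width: 0.999
finger_force: 0.0
```

send_rows(
  deltas=[
    [[0,0,0,-14.5,26.5,0,1],[0,0,0,-14.5,26.5,0,1],[0,0,0,-14.5,26.5,0,1],[0,0,0,0,0,20,1],[0,0,0,0,0,20,1],[0,0,0,0,0,20,1],[0,0,0,0,0,0,1],[0,0,0,0,0,0,1]],
  ],
)

```text
time: 2.9
tool_pos: [0.5027, -0.1797, 0.1856]
eef_rot: [0.116, 0.993, -0.0, -0.0]
force: [-0.6, 1.2, 1.1]
width: 1.002
finger_force: 0.0
```

```bash
cat >> h.py <<'E'
from scipy.spatial.transform import Rotation as Ro
def st(n=1):
    o=ctrl.get_obs();R=Ro.from_quat(o["eef_rot"]).as_matrix()
    print("t %.2f tcp"%o["time"],(o["tool_pos"]*1e3).round(1),"yawx %.2f tilt %.2f %.2f"%(np.degrees(np.arctan2(R[1,0],R[0,0])),*np.degrees(R[:2,2])),"F",o["force"].round(2),"T",o["wrist_torque"].round(3),"w %.3f ff %.1f"%(o["width"],o["finger_force"]))
    return o,R
def go(target,yaw=None):
    o,R=st();print("tool shift mm",(R.T@(np.array(target)-o["tool_pos"])*1e3).round(1))
    if yaw is not None:print("rz",round(-np.radians((yaw-np.degrees(np.arctan2(R[1,0],R[0,0]))+180)%360-180),4))
E
python3 - <<'E'
from h import *
go([.505,-.1815,.053],166.7)
cv2.imwrite("pics/top1.png",cv2.resize(ctrl.camera("top")[100:280,300:460,::-1],None,fx=3.3,fy=3.3,interpolation=cv2.INTER_CUBIC))
E
```

```text
t 2.90 tcp [ 502.7 -179.7  185.6] yawx 166.70 tilt -0.03 -0.02 F [-0.65  1.23  1.07] T [ 0.009 -0.006  0.012] w 1.002 ff 0.0
tool shift mm [ -2.8  -1.2 132.6]
rz -0.0001
```

View pics/top1.png

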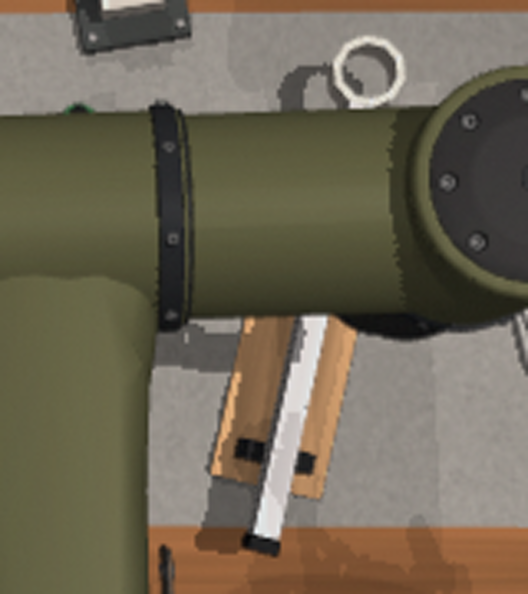

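The fingers are above the middle of the boom: ring at (369,72), cap at (262,545). Descending and gripping now.

send_rows(
  deltas=[
    [[0,0,0,-2.8,-1.2,15,1],[0,0,0,0,0,25,1],[0,0,0,0,0,25,1],[0,0,0,0,0,25,1],[0,0,0,0,0,20,1],[0,0,0,0,0,13,1],[0,0,0,0,0,9.6,1],[0,0,0,0,0,0,0.4],[0,0,0,0,0,0,0],[0,0,0,0,0,0,-0.2]],
  ],
  squeeze=30,
)

```text
time: 3.95
tool_pos: [0.5059, -0.1814, 0.0539]
eef_rot: [0.116, 0.993, -0.0, 0.001]
force: [-0.6, 0.4, 0.1]
width: 0.513
finger_force: 0.0
```

send_rows(
  deltas=[
    [[0,0,0,0,0,0,-0.4],[0,0,0,0,0,0,-0.6],[0,0,0,0,0,0,-1],[0,0,0,0,0,0,-1],[0,0,0,0,0,0,-1],[0,0,0,0,0,0,-1],[0,0,0,0,0,0,-1]],
  ],
)

```text
time: 4.65
tool_pos: [0.5057, -0.1815, 0.0536]
eef_rot: [0.116, 0.993, -0.0, 0.001]
force: [-1.2, -0.5, 5.0]
width: 0.228
finger_force: 30.9
```

```bash
python3 -c "
from h import *
st()"
```

```text
t 4.65 tcp [ 505.7 -181.5   53.6] yawx 166.70 tilt 0.07 -0.03 F [-1.23 -0.52  4.96] T [ 0.002  0.29  -0.098] w 0.228 ff 30.9
```

send_rows(
  deltas=[
    [[0,0,0,0,0,0,-1],[0,0,0,0,0,0,-1],[0,0,0,0,0,-2,-1],[0,0,0,0,0,-3,-1],[0,0,0,0,0,-5,-1],[0,0,0,0,0,-10,-1],[0,0,0,0,0,-15,-1],[0,0,0,0,0,-20,-1],[0,0,0,0,0,-20,-1],[0,0,0,0,0,-15,-1]],
  ],
  squeeze=90,
)

```text
time: 5.65
tool_pos: [0.5058, -0.1815, 0.1455]
eef_rot: [0.116, 0.993, -0.0, 0.001]
force: [-0.4, -0.8, -4.7]
width: 0.218
finger_force: 88.0
```

send_rows(
  deltas=[
    [[0,0,0,0,0,-5,-1],[0,0,0,0,0,0,-1],[0,0,0,0,0,0,-1],[0,0,0,0,0,0,-1],[0,0,0,0,0,0,-1]],
  ],
)

```text
time: 6.15
tool_pos: [0.5048, -0.1813, 0.1467]
eef_rot: [0.116, 0.993, 0.0, -0.001]
force: [-0.6, 0.2, -5.4]
width: 0.221
finger_force: 88.0
```

```bash
cat >> h.py <<'E'
def avg(n=10):
    # camera calls advance 0.05 s each -> fresh, averaged force readings
    F=[];T=[]
    for i in range(n):
        ctrl.camera("top");o=ctrl.get_obs();F.append(o["force"]);T.append(o["wrist_torque"])
    F=np.array(F);T=np.array(T);print("F",F.mean(0).round(2),F.std(0).round(2),"T",T.mean(0).round(4),T.std(0).round(4))
    return F.mean(0),T.mean(0)
E
python3 - <<'E'
from h import *
o,R=st();avg(12)
cv2.imwrite("pics/scene2.png",cv2.resize(ctrl.camera("scene")[100:320,160:480,::-1],None,fx=2.5,fy=2.5,interpolation=cv2.INTER_CUBIC))
E
```

```text
t 6.15 tcp [ 504.8 -181.3  146.7] yawx 166.69 tilt -0.10 0.01 F [-0.63  0.19 -5.42] T [0.039 0.157 0.003] w 0.221 ff 88.0
F [-0.22  0.14 -5.14] [0.49 0.41 0.47] T [ 0.0324  0.1457 -0.0002] [0.0226 0.0249 0.0321]
```

View pics/scene2.png

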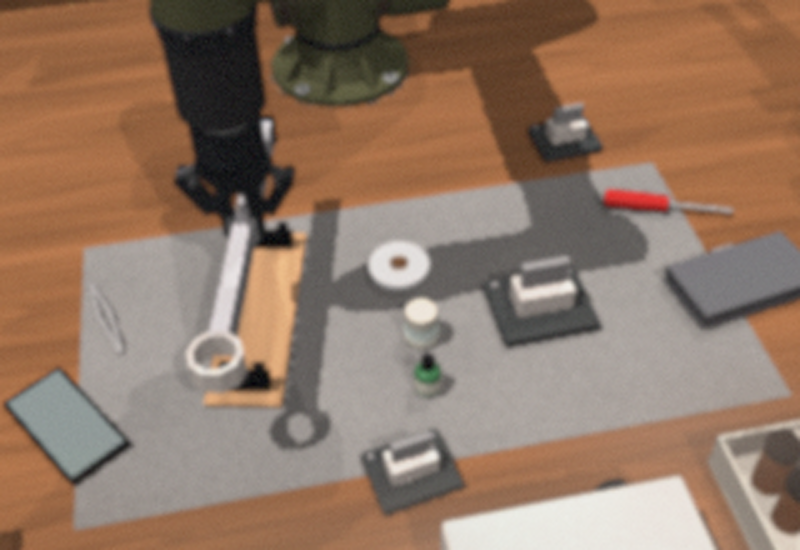

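The boom is lifted level. Its ring is at (216,358) in the crop and the bystanders haven't moved. The moment puts the balance point about 28 mm towards the ring. Next I turn it square and carry it over the stand.

send_rows(
  deltas=[
    [[0,0,-0.02,0,0,0,-1],[0,0,-0.04,0,0,0,-1],[0,0,-0.05,0,0,0,-1],[0,0,-0.05,0,0,0,-1],[0,0,-0.05,0,0,0,-1],[0,0,-0.036,0,0,0,-1],[0,0,0,-1.3,10,0,-1],[0,0,0,-2.7,20,0,-1],[0,0,0,-4,30,0,-1],[0,0,0,-4.7,35,0,-1]],
  ],
)

```text
time: 7.8
tool_pos: [0.5165, -0.0852, 0.1477]
eef_rot: [-0.006, 1.0, 0.0, 0.0]
force: [0.7, 0.1, -6.4]
width: 0.223
finger_force: 88.3
```

send_rows(
  deltas=[
    [[0,0,0,-4.7,35,0,-1],[0,0,0,-4.7,35,0,-1],[0,0,0,-4.7,35,0,-1],[0,0,0,-4.7,35,0,-1],[0,0,0,-4.7,35,0,-1],[0,0,0,-4.7,35,0,-1],[0,0,0,-2.7,20,0,-1],[0,0,0,-1.8,13.7,0,-1],[0,0,0,0,0,0,-1],[0,0,0,0,0,0,-1]],
  ],
)

```text
time: 8.8
tool_pos: [0.5459, 0.1577, 0.1476]
eef_rot: [-0.007, 1.0, -0.0, -0.0]
force: [-0.5, -0.6, -5.3]
width: 0.22
finger_force: 88.5
```

send_rows(
  deltas=[
    [[0,0,0,0,0,5,-1],[0,0,0,0,0,8,-1],[0,0,0,0,0,8,-1],[0,0,0,0,0,5,-1],[0,0,0,0,0,0,-1],[0,0,0,0,0,0,-1],[0,0,0,0,0,0,-1]],
  ],
)

```text
time: 9.5
tool_pos: [0.5462, 0.158, 0.1222]
eef_rot: [-0.007, 1.0, 0.0, 0.0]
force: [0.8, 0.2, -4.7]
width: 0.22
finger_force: 88.5
```

```bash
python3 - <<'E'
from h import *
st();F,T=avg(15)
print("offset mm",T[1]/-F[2]*1e3)
s=ctrl.camera("scene");t=ctrl.camera("top")
a=cv2.resize(s[130:280,260:440,::-1],(800,667))[:600]
cv2.imwrite("pics/scene3.png",a)
cv2.imwrite("pics/t3full.png",t[:,:,::-1]);cv2.imwrite("pics/s3full.png",s[:,:,::-1])
E
```

```text
t 9.50 tcp [546.2 158.  122.2] yawx -179.21 tilt 0.04 0.02 F [ 0.77  0.16 -4.67] T [-0.018  0.206  0.01 ] w 0.220 ff 88.5
F [-0.34  0.15 -5.08] [0.35 0.49 0.4 ] T [-0.0037  0.1724 -0.0053] [0.0271 0.0296 0.0369]
offset mm 33.94024545840902
```

View pics/scene3.png

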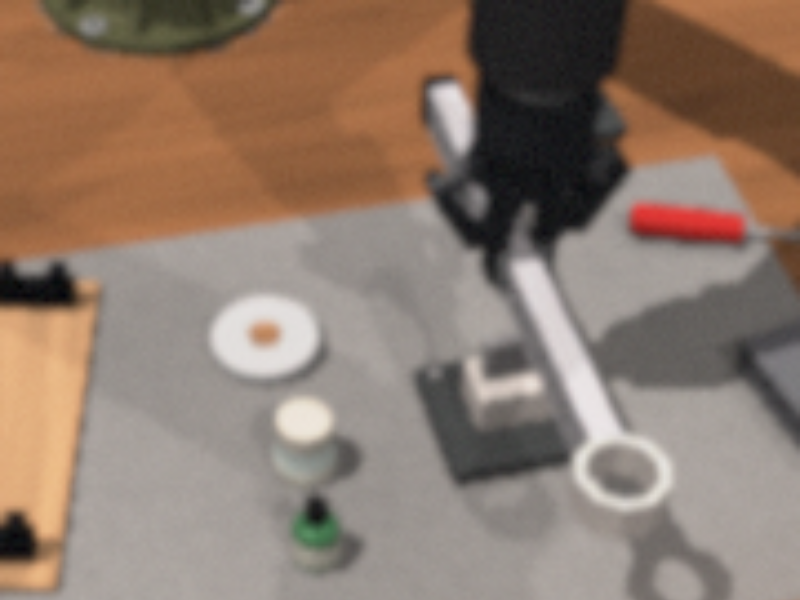

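The boom hangs square over the stand: bar running from (445,95) to the ring at (620,470), block at (500,385). Shifting by 3 mm and lowering gently onto the edge.

send_rows(
  deltas=[
    [[0,0,0,3.2,0,2,-1],[0,0,0,0,0,4,-1],[0,0,0,0,0,4,-1],[0,0,0,0,0,2,-1],[0,0,0,0,0,1,-1],[0,0,0,0,0,1,-1],[0,0,0,0,0,1,-1],[0,0,0,0,0,1,-1],[0,0,0,0,0,0,-1],[0,0,0,0,0,0,-1]],
  ],
)

```text
time: 11.35
tool_pos: [0.543, 0.158, 0.1061]
eef_rot: [-0.007, 1.0, 0.0, 0.0]
force: [0.2, 0.1, -3.6]
width: 0.221
finger_force: 88.5
```

```bash
python3 - <<'E'
from h import *
st();avg(8)
E
```

```text
t 11.35 tcp [543.  158.  106.1] yawx -179.21 tilt 0.04 0.01 F [ 0.23  0.08 -3.58] T [-0.118  0.122 -0.109] w 0.221 ff 88.5
F [ 0.02 -0.14 -3.  ] [0.49 0.4  0.33] T [-0.0825  0.0075 -0.0073] [0.0272 0.0921 0.0327]
```

```bash
python3 - <<'E'
from h import *
for i in range(12):
    ctrl.camera("top");o=ctrl.get_obs();print(o["time"].__round__(2),o["force"].round(2),o["wrist_torque"].round(3),(o["tool_pos"]*1e3).round(2))
E
```

```text
11.8 [ 0.67  0.2  -2.55] [-0.187 -0.169 -0.015] [542.93 157.96 105.89]
11.85 [ 1.48 -0.7  -3.39] [-0.092 -0.116 -0.   ] [542.91 157.96 105.85]
11.9 [ 1.86 -1.05 -3.47] [-0.068 -0.141 -0.012] [542.91 157.96 105.83]
11.95 [ 0.23  0.17 -2.72] [-0.079 -0.186 -0.013] [542.89 157.94 105.8 ]
12.0 [ 0.88 -0.68 -2.53] [-0.031 -0.173 -0.012] [542.87 157.95 105.8 ]
12.05 [ 1.8   0.91 -3.61] [-0.031 -0.186 -0.021] [542.84 157.95 105.76]
12.1 [ 0.42  0.01 -3.61] [-0.03  -0.222  0.034] [542.83 157.95 105.77]
12.15 [ 0.24 -0.2  -2.52] [-0.01  -0.183 -0.027] [542.83 157.95 105.77]
12.2 [ 1.12 -0.65 -3.15] [-0.062 -0.27  -0.01 ] [542.81 157.99 105.78]
12.25 [ 0.52 -0.35 -2.93] [ 0.054 -0.198  0.007] [542.78 157.95 105.74]
12.3 [ 0.24 -0.23 -2.67] [-0.015 -0.209 -0.034] [542.79 157.97 105.72]
12.35 [ 1.35  0.4  -2.54] [ 0.003 -0.296 -0.071] [542.78 157.95 105.73]
```

```bash
python3 - <<'E'
from h import *
for i in range(3):
    s=ctrl.camera("scene");o=ctrl.get_obs();print(o["force"].round(2),o["wrist_torque"].round(3),(o["tool_pos"]*1e3).round(2))
t=ctrl.camera("top")
a=cv2.resize(s[140:260,330:440,::-1],(400,436));b=cv2.resize(t[80:280,200:330,::-1],(380,585))
c=np.zeros((600,790,3),np.uint8);c[:436,:400]=a;c[:585,405:785]=b
cv2.imwrite("pics/c4.png",c);cv2.imwrite("pics/s4full.png",s[:,:,::-1]);cv2.imwrite("pics/t4full.png",t[:,:,::-1])
E
```

```text
[ 0.2   0.21 -2.65] [ 0.056 -0.231 -0.018] [542.79 157.96 105.76]
[ 0.8  -0.06 -3.05] [ 0.053 -0.277  0.004] [542.79 157.99 105.76]
[ 0.4  -0.14 -3.07] [ 0.021 -0.223 -0.013] [542.77 157.97 105.73]
```

View pics/c4.png

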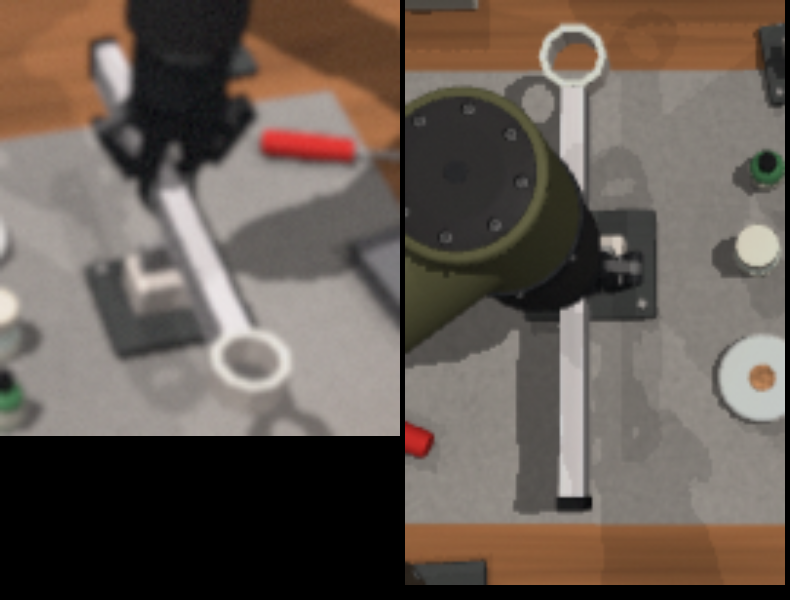

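send_rows(
  deltas=[
    [[0,0,0,0,0,-1.5,-1],[0,0,0,0,0,-1.5,-1],[0,0,0,0,0,-2,-1],[0,0,0,0,0,0,-1],[0,0,0,0,0,0,-1],[0,0,0,0,0,0,-1],[0,0,0,0,0,0,-1]],
  ],
)

```text
time: 13.25
tool_pos: [0.5426, 0.1579, 0.1105]
eef_rot: [-0.007, 1.0, -0.0, -0.0]
force: [0.7, 0.1, -5.5]
width: 0.22
finger_force: 88.5
```

```bash
python3 - <<'E'
from h import *
st();avg(10);st()
E
```

```text
t 13.25 tcp [542.6 157.9 110.5] yawx -179.21 tilt -0.02 -0.00 F [ 0.67  0.12 -5.49] T [ 0.027  0.153 -0.023] w 0.220 ff 88.5
F [-0.03  0.15 -5.53] [0.37 0.47 0.48] T [ 0.0177  0.1741 -0.0035] [0.0233 0.0201 0.0243]
t 13.75 tcp [542.8 157.9 110.7] yawx -179.21 tilt -0.00 0.01 F [ 0.01 -0.31 -5.11] T [-0.008  0.172  0.022] w 0.216 ff 88.5
```

send_rows(
  deltas=[
    [[0,0,0,0,0,2,-1],[0,0,0,0,0,1,-1],[0,0,0,0,0,1,-1],[0,0,0,0,0,1,-1],[0,0,0,0,0,1,-1],[0,0,0,0,0,1,-1],[0,0,0,0,0,0.5,-1]],
  ],
)

```text
time: 14.45
tool_pos: [0.543, 0.1579, 0.1037]
eef_rot: [-0.007, 1.0, 0.0, 0.0]
force: [-1.3, -0.2, -0.3]
width: 0.222
finger_force: 88.8
```

```bash
python3 - <<'E'
from h import *
for i in range(16):
    o=ctrl.get_obs();print(o["time"].__round__(2),o["force"].round(2),o["wrist_torque"].round(3),(o["tool_pos"]*1e3).round(2),Ro.from_quat(o["eef_rot"]).as_matrix()[:2,2].round(4))
    ctrl.camera("top")
t=cv2.imread("pics/scene0.png")[195:245,345:410]
cv2.imwrite("pics/c5.png",cv2.resize(t,None,fx=12,fy=12,interpolation=cv2.INTER_CUBIC))
P=[(.574+a*.02,.158+b*.035,.05) for a in(-1,1) for b in(-1,1)]+[(.574+a*.005,.158+b*.028,.085) for a in(-1,1) for b in(-1,1)]+[(.574+a*.05,.158+b*.06,.016) for a in(-1,1) for b in(-1,1)]
print(((proj("scene",P)-[345,195]+.5)*12-.5).round(0).tolist())
E
```

```text
14.45 [-1.27 -0.17 -0.3 ] [-0.072  0.542  0.013] [542.97 157.94 103.69] [0.0007 0.0002]
14.5 [-0.37 -0.51 -0.86] [-0.011  0.433  0.008] [542.95 157.95 103.6 ] [0.0006 0.0002]
14.55 [-1.12 -0.92 -1.21] [-0.084  0.382 -0.073] [542.96 157.95 103.64] [0.0006 0.0002]
14.6 [-0.58 -0.42 -0.93] [-0.117  0.394  0.007] [542.94 157.98 103.65] [0.0006 0.0003]
14.65 [-1.27 -0.47 -0.72] [-0.13   0.412 -0.04 ] [542.95 157.95 103.58] [0.0006 0.0002]
14.7 [-1.23  0.06 -0.3 ] [-0.045  0.312 -0.002] [542.92 157.98 103.56] [0.0005 0.0003]
14.75 [-0.89 -0.35 -1.2 ] [-0.097  0.286 -0.054] [542.94 157.97 103.52] [0.0005 0.0002]
14.8 [-0.07 -0.   -0.56] [-0.097  0.237  0.017] [542.94 157.95 103.48] [0.0005 0.0002]
14.85 [-0.14 -0.71 -0.75] [-0.115  0.196 -0.067] [542.94 157.95 103.46] [0.0005 0.0003]
14.9 [-0.35 -0.11 -0.7 ] [-0.009  0.222 -0.008] [542.93 157.96 103.45] [0.0005 0.0002]
14.95 [-0.74  0.21 -1.25] [-0.06   0.163  0.002] [542.93 157.93 103.39] [0.0004 0.0002]
15.0 [-0.37  0.78 -0.07] [-0.023  0.162 -0.021] [542.94 157.99 103.42] [0.0005 0.0003]
15.05 [-0.17 -0.53 -0.42] [-0.125  0.113 -0.014] [542.9  157.96 103.36] [0.0004 0.0002]
15.1 [ 0.33 -0.18 -0.79] [-0.063  0.094 -0.073] [542.93 157.96 103.39] [0.0004 0.0002]
15.15 [-0.18 -0.21 -0.16] [-0.112  0.039 -0.032] [542.89 157.96 103.35] [0.0004 0.0002]
15.2 [-0.02 -0.15 -0.61] [-0.102 -0.004 -0.019] [542.9  157.96 103.33] [0.0004 0.0002]
[[222.0, 186.0], [487.0, 143.0], [267.0, 302.0], [538.0, 256.0], [275.0, 128.0], [494.0, 92.0], [287.0, 157.0], [507.0, 121.0], [89.0, 209.0], [528.0, 137.0], [194.0, 499.0], [658.0, 419.0]]
```

View pics/c5.png

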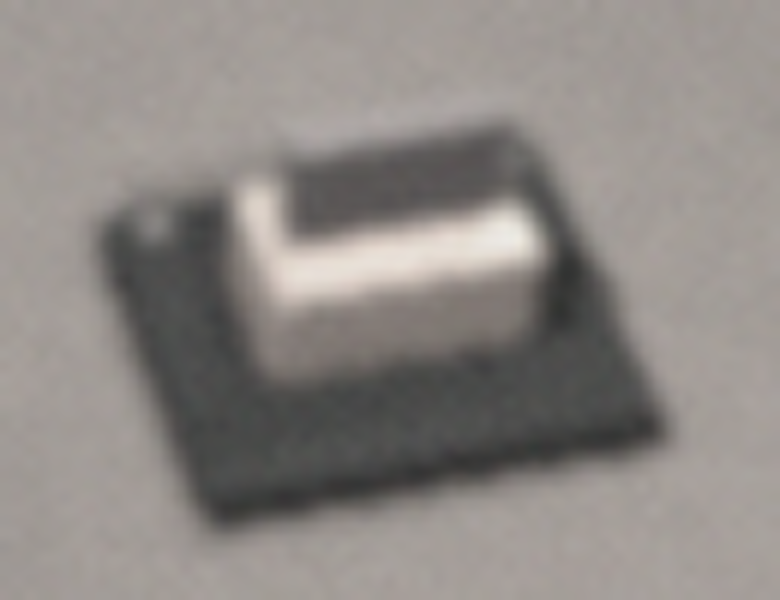

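Both cameras put the blade within about 1 mm of x=0.574. In this crop the block front corner is at (270,300) and the foot corner at (205,510). The balance point is over the blade and the edge carries the weight, so I'm softening the grip to let it settle.

send_rows(
  deltas=[
    [[0,0,0,0,0,0.4,-1],[0,0,0,0,0,0,-1],[0,0,0,0,0,0,-1],[0,0,0,0,0,0,-1]],
  ],
  squeeze=40,
)

```text
time: 15.65
tool_pos: [0.5429, 0.158, 0.1029]
eef_rot: [-0.007, 1.0, 0.0, 0.0]
force: [0.8, -0.2, -0.6]
width: 0.214
finger_force: 88.9
```

```bash
python3 - <<'E'
from h import *
for i in range(5):
    avg(4)
st()
cv2.imwrite("pics/s_pre.png",ctrl.camera("scene"));cv2.imwrite("pics/t_pre.png",ctrl.camera("top"))
E
```

```text
F [0.46 0.37 0.47] [0.66 0.39 0.52] T [-0.0579 -0.2456  0.0044] [0.0441 0.0324 0.0141]
F [ 1.44 -0.34  0.07] [0.72 0.59 0.24] T [-0.0512 -0.3636 -0.0283] [0.0304 0.0142 0.0565]
F [ 0.98 -0.38  0.72] [0.74 0.29 0.52] T [-0.034  -0.454  -0.0187] [0.0218 0.0306 0.0275]
F [1.56 0.07 0.25] [0.58 0.09 0.44] T [-0.029  -0.5254 -0.0083] [0.0159 0.048  0.0219]
F [ 1.74 -0.34 -0.11] [0.65 0.27 0.11] T [-0.0226 -0.6158  0.0056] [0.0303 0.0241 0.0361]
t 16.65 tcp [542.8 158.  102.9] yawx -179.21 tilt 0.01 0.01 F [ 0.79 -0.26 -0.27] T [ 0.014 -0.621  0.01 ] w 0.223 ff 89.0
```

send_rows(
  deltas=[
    [[0,0,0,-0.1,0,0,-1],[0,0,0,0,0,0,-0.5],[0,0,0,0,0,0,-0.4]],
  ],
  squeeze=40,
)

```text
time: 17.05
tool_pos: [0.5425, 0.1579, 0.1025]
eef_rot: [-0.007, 1.0, -0.0, -0.0]
force: [-0.5, -0.4, -0.0]
width: 0.298
finger_force: 0.0
```

```bash
cat > chk.py <<'E'
from h import *
o,_=st()
s0=cv2.imread("pics/s_pre.png");t0=cv2.imread("pics/t_pre.png")
s=ctrl.camera("scene")
P=lambda d:proj("scene",[(.543+d,.158,.12)])[0].astype(int)
for nm,d in(("ring",.196),("cap",-.17)):
    u,v=P(d);w=22 if d>0 else 10
    tm=s0[v-w:v+w,u-w:u+w];r=cv2.matchTemplate(s[v-w-8:v+w+8,u-w-8:u+w+8],tm,cv2.TM_CCOEFF_NORMED)
    print(nm,cv2.minMaxLoc(r)[1],np.array(cv2.minMaxLoc(r)[3])-8)
    g=lambda im:cv2.cvtColor(im[v-w:v+w,u-w:u+w],cv2.COLOR_RGB2GRAY).astype(np.float32)
    print("sub",cv2.phaseCorrelate(g(s0),g(s),cv2.createHanningWindow((2*w,2*w),cv2.CV_32F)))
st()
E
python3 chk.py
```

```text
t 17.05 tcp [542.5 157.9 102.5] yawx -179.21 tilt -0.06 -0.01 F [-0.48 -0.44 -0.05] T [ 0.029 -0.01  -0.02 ] w 0.298 ff 0.0
ring 0.996453046798706 [0 0]
sub ((0.4434647719541651, 0.23854124317390202), 1.0639008902326041)
cap 0.9979282021522522 [0 0]
sub ((-0.06202196912822622, 0.08749731436204833), 0.9172454485297203)
t 17.10 tcp [542.5 157.9 102.5] yawx -179.21 tilt -0.05 -0.01 F [-0.14  0.56  0.03] T [ 0.02  -0.048  0.007] w 0.299 ff 0.0
```

send_rows(
  deltas=[
    [[0,0,0,0,0,0,-0.4],[0,0,0,0,0,0,-0.4]],
  ],
)

```text
time: 17.3
tool_pos: [0.5427, 0.1579, 0.1027]
eef_rot: [-0.007, 1.0, 0.0, -0.0]
force: [-0.6, 0.6, -0.6]
width: 0.295
finger_force: 0.0
```

```bash
python3 chk.py|grep -v "^t"
```

```text
ring 0.9956336617469788 [0 0]
sub ((0.4080373326618272, 0.4029959825189984), 0.9786300480218582)
cap 0.9979933500289917 [0 0]
sub ((0.12384078998794301, 0.09268074399139437), 0.9399456119537354)
```

send_rows(
  deltas=[
    [[0,0,0,0,0,0,-0.4],[0,0,0,0,0,0,-0.4],[0,0,0,0,0,0,-0.4],[0,0,0,0,0,0,-0.4]],
  ],
)

```text
time: 17.75
tool_pos: [0.5428, 0.1579, 0.1028]
eef_rot: [-0.007, 1.0, 0.0, -0.0]
force: [0.3, -0.7, -0.4]
width: 0.298
finger_force: 0.0
```

```bash
for i in 1 2 3; do python3 chk.py|grep -v "^t"; done
```

```text
ring 0.9973775148391724 [0 0]
sub ((0.5309392875934513, 0.3102769333274047), 0.9935937000792704)
cap 0.9986231327056885 [0 0]
sub ((-0.2945794570913556, -0.04755741839353789), 0.8232717829942703)
ring 0.9958270788192749 [0 0]
sub ((0.3823323987651399, 0.1699229772542843), 0.9737484980218204)
cap 0.9981095790863037 [0 0]
sub ((-0.2537428802705648, -0.12932135748680196), 0.884311203956604)
ring 0.996016263961792 [0 0]
sub ((0.3606393570356481, 0.23749610434716928), 1.0060508087534963)
cap 0.9981668591499329 [0 0]
sub ((-0.1445386196613061, -0.10347941557431106), 0.8959128332138061)
```

It has stayed level for about 0.9 s with no contact. Opening wider and withdrawing straight up.

send_rows(
  deltas=[
    [[0,0,0,0,0,0,-0.2],[0,0,0,0,0,0,0.1],[0,0,0,0,0,0,0.4],[0,0,0,0,0,0,0.4],[0,0,0,0,0,-5,0.4],[0,0,0,0,0,-15,0.4],[0,0,0,0,0,-25,0.4],[0,0,0,0,0,-25,0.4],[0,0,0,0,0,-25,0.4],[0,0,0,0,0,-15,0.4]],
  ],
)

```text
time: 18.9
tool_pos: [0.5436, 0.158, 0.2167]
eef_rot: [-0.007, 1.0, 0.001, 0.002]
force: [-0.3, 0.0, 0.7]
width: 0.699
finger_force: 0.0
```

```bash
python3 chk.py; python3 - <<'E'
from h import *
s=ctrl.camera("scene")
cv2.imwrite("pics/end.png",cv2.resize(s[120:300,180:440,::-1],(800,554)))
E
```

```text
t 18.90 tcp [543.6 158.  216.7] yawx -179.21 tilt 0.22 0.10 F [-0.31  0.03  0.69] T [-0.035 -0.032 -0.001] w 0.699 ff 0.0
ring 0.9937931895256042 [0 0]
sub ((0.39066594568043556, 0.2836902758473663), 0.9999456085393458)
cap 0.6570301651954651 [0 6]
sub ((-2.4554941679771805, 0.4305328326048965), 0.2742148375511169)
t 18.95 tcp [544.1 158.1 218.5] yawx -179.21 tilt 0.36 0.14 F [-0.08  0.18  2.22] T [-0.074  0.007  0.019] w 0.701 ff 0.0
```

View pics/end.png

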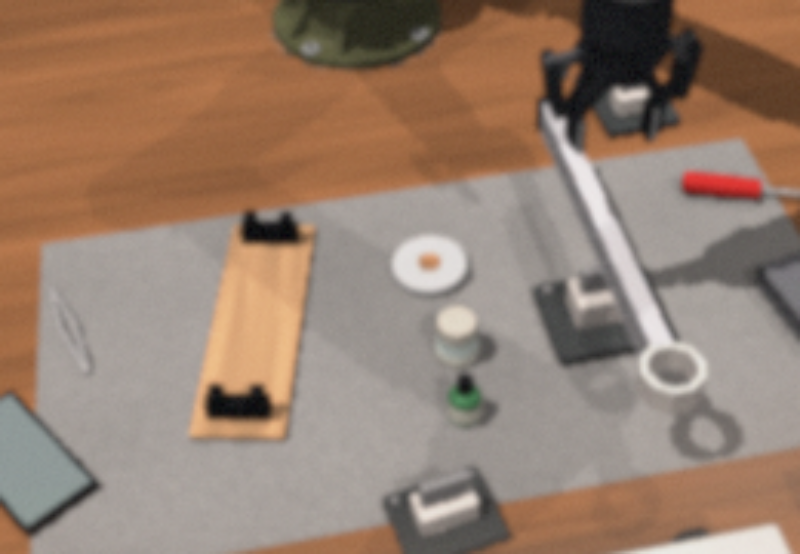

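The boom is level on the edge alone, with its ring at (673,368), and the bystanders are where they were. The gripper is well above it. The cap match only failed because the gripper now covers the cap in this view. Handing in.

```bash
python3 - <<'E'
import subprocess;print(subprocess.run(["python3","chk.py"],capture_output=True,text=True).stdout)
from bench import ctrl
print(ctrl.close_job())
E
```

```text
t 19.00 tcp [543.8 158.3 216.4] yawx -179.21 tilt 0.27 0.14 F [-0.1   0.06 -0.34] T [ 0.006  0.035 -0.038] w 0.698 ff 0.0
ring 0.9943450689315796 [0 0]
sub ((0.4016685069463257, 0.3886675375970512), 0.9911233402770243)
cap 0.6638479828834534 [0 6]
sub ((-1.919622682101263, 1.2046140936922267), 0.25646404504776)
t 19.05 tcp [543.2 158.2 214.1] yawx -179.21 tilt 0.10 0.09 F [-0.01 -0.02 -1.3 ] T [-0.014  0.024  0.019] w 0.702 ff 0.0

the job is handed in; nothing more can be done
None
```

I handed the job in at 19 s: the boom lies level on the sprung edge alone, its balance point about 31 mm from the middle towards the ring, with the gripper clear above and the other things on the bench where they were.

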